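# Draw the transit chock from under a CD player's transport deck with a reacher

### The job

The opened CD player still has its red transit chock wedged in the low gap under the spring-mounted transport deck: take the pistol-grip reacher, slide its jaws in over the chock's pull tab and squeeze the trigger until they bite, firmly enough not to slip off but without crushing the hollow tab. Draw the chock out so that the deck settles onto its springs, without shoving the chock deeper, leaning on the chassis floor or pressing against the deck, and without touching the chock with the robot's own fingers. Set the chock gently in the aluminium parts tray and lay the reacher flat on the bare table; leave the multimeter and the disc clamp where they lie.

Things in the scene. Friction and masses are not known exactly. Their poses are not given: they have to be found in the camera images.
- reacher_grip (a point): Grasp point of the orange pistol-grip reacher (160 g), which lies on its side: midway between the flat handle back (x = -31 mm) and the flat black trigger front (+31 mm at rest), 13 mm over its underside. x points along the shaft to the jaws, z up: grasp from above, fingers closing along x. Handle 26 mm, trigger 22 mm thick; trigger y = -22 to +18 mm. No reading while held.
- reacher: The whole reacher; origin on its flat underside, 13 mm below the grasp point, same axes. Handle y = -35 to +50 mm; orange housing y = 23 to 49, x = -31 to +50 mm. The 12 mm shaft runs along y = +35 mm, 10 mm up, to a black head 32 mm wide, 20 mm thick, its underside in the same plane, front face at x = 195 mm. No reading while held.
- trigger (a joint): Squeeze of the trigger to the handle, m: 0 rest, 0.016 stop. Spring: 8 N at rest, +0.3 N per mm. 5 mm squeeze carries the tool, jaws open. The worn rubber pads meet the 12 mm tab somewhere from 9 to 12 mm; then it stiffens sharply, and each jaw presses with about 0.6 of the trigger force above the spring's. A gripper closing evenly pushes the reacher forward by half the squeeze.
- reacher_tip (a point): Point between the jaw tips, on the shaft's line: 230 mm ahead (x) and 35 mm left (y) of the grasp point, 10 mm over the underside. Jaws: 16 mm tall (2 to 18 mm over the underside), pads worn, so 30 to 34 mm apart at the tips at rest and 20 to 24 mm at 5 mm of squeeze; clear depth from tips to head face 35 mm, rubber pads on the last 25 mm.
- jaw_left: Left jaw (seen from the handle); origin at its pivot, 187 mm ahead of the grasp point.
- jaw_right: Right jaw (seen from the handle); origin at its pivot, 187 mm ahead of the grasp point.
- chock: Red hollow plastic transit chock, 35 g: block 40 x 40 mm, 32 mm tall, pinched between chassis floor and deck, with a pull tab. Origin: middle of the block's underside; -x points along the tab, out of the player (up to 7 degrees off straight); z up. The pinch differs: drawing it out takes 3 to 9 N, so each jaw must press with at least 4 to 7 N; more than 12 N from one jaw crushes the tab.
- chock_tab (a point): Centre of the chock's pull tab: 28 mm long (x), 12 mm wide (y), 18 mm tall, its underside 3 mm over the chassis floor; 33 mm out (-x) from the block's middle; the free end is 14 mm farther out. It starts under the deck's front strip.
- chassis: Open black CD player chassis, fixed, front panel and lid off: 430 mm wide (y), 300 mm deep (x). Origin: middle of its footprint, at table height; +x points inwards from the open front edge (x = -150 mm, no lip). Floor surface 16 mm over the table; bare in front of the deck at y = -35 to +200 mm. Deck corner posts, 14 mm thick, at x = -70, y = -28 and +148 mm.
- deck (a joint): Sink of the spring-mounted transport deck from its propped-up height, m: about 0 on the chock, 0.003 to 0.006 when it floats free.
- deck_front (a point): Middle of the front edge of the transport deck, at its underside; axes as the chassis. Black plate, 160 mm deep (x) by 200 mm wide (y), 6 mm thick, with a window over the laser sled. The gap under it is 32 mm high, 26 to 29 mm once it floats free.
- tray: Aluminium parts tray, fixed, 120 x 120 mm outside, walls 18 mm tall and 3 mm thick, floor 3 mm thick. Origin: middle of its underside, on the table.
- multimeter: Orange multimeter, 180 x 85 x 38 mm; leave alone.
- puck: Aluminium disc clamp, 60 mm across, 22 mm tall; leave alone.
Mind the look-alikes: they are no part of the job. What is shaped like the tray but yellow is not meant.

How it is judged:
By the outcome, as a careful person would: the job done as asked, in the order asked, and still so for the second after the job is handed in, with the robot touching nothing.
It also fails if it takes over 72 s, if anything falls off the work surface, if the arm or the gripper's body presses on something with over 40 N, if the wrist force passes 120 N, or if a joint passes its speed limit or range.

### The arm

A 6-joint arm with a two-finger parallel gripper is mounted at the origin on the work surface. World frame = base frame: x ahead of the robot, y to its left, z up, the work surface at z = 0. Lengths are in m, angles in rad, forces in N, time in s.
With the tool pointing down it reaches from about 0.325 to 0.775 m from the base axis. Payload 9.3 kg.
Tool frame: the origin (TCP) lies on the centre line of the jaws, within the pads' length; the fingertips stand 11 mm ahead of it and the grasp point (between the pads) lies 8 mm behind it; z points along the fingers, y is the line along which they close (so a half turn about z gives the same grasp; the last joint's range is limited). The gripper opens to 85 mm and grips with 20 to 120 N. Pads are 22 mm wide; open, the fingers measure 114 mm over their backs; the gripper's body (76 mm by 85 mm) begins 54 mm behind the grasp point. The pads swing forward as they close: fully open they stand 13 mm farther back than shut.
Start: joints at [1.03, 0.259, 0.021, 1.334, 0, 1.418], TCP at [0.208, 0.509, 0.215] pointing down, gripper open.
Joint ranges: [-3.04, 3.04], [-0.91, 1.82], [-1.04, 1.36], [-1.92, 1.95], [-1.52, 1.45], [-3.14, 3.14]. Speed limits (rad/s): [2.22, 2.22, 2.79, 3.14, 3.14, 3.14].

### API

Orientations are given as a unit quaternion [x, y, z, w].
In Python, from workcell import env gives the robot as it stands.
- The arm moves only by the shell command python3 -m creep 'ROWS' [FORCE]. ROWS is JSON, a list of rows, each a list of 7 numbers: the shift along the tool's x, y, z scaled (see below), then the turn, a rotation vector about the tool's x, y, z scaled (see below), then the opening, from -1 (shut) to 1 (fully open). A call has 1 to 20 rows; each row shifts and turns the commanded pose from where the row before left it, along the tool's axes as they then stand; what a row does not reach is not made up. The controller multiplies each number of a shift by 0.25 m and each number of a turn by 2 pi rad. A row lasts 1/8 s, in which the tool goes at most 62.5 mm and 10.7 degrees, less where a joint would pass 70% of its speed; a pose out of reach is approached as far as the arm can. A call with a number of a shift or a turn outside -1 to 1 is refused whole. A call with a gripper value outside its range is refused whole. The fingers move at their own pace and stop on an object; FORCE is the grip in N (left out, the last holds). Time passes only in rows, so rows that do not move let the fingers close. It gives the time, the measured TCP pose, the force, the opening and the grip force at its end, in the units of the state.
- env.sense(): the state, without advancing time (a new reading comes with each control period).
- env.grab_frame(name): name is "side" or "top"; returns a dict with "color" (480x640x3 uint8, blue, green, red), "depth" (480x640 float32, m along the optical axis (not along the pixel's ray), 0 where there is no reading), "fx", "fy", "cx", "cy" (pixels), "dist_coeffs" ([k1, k2, p1, p2, k3] as OpenCV has them; the pictures are not rectified), "position" and "rotation" of the camera in the world. Camera axes: x right, y down, z forward; pixel columns grow to the right and rows downward; lengths in m; the calibration is good to about 2 mm. A picture is of the moment at which its call begins.
- env.close_job(): hands the job in; it is judged then, once.
The state is a dict: "time": time; "joint_pos": joint angles; "qvel": joint speeds; "effort": joint torques, N m; "eef_pos": TCP position; "eef_rot": TCP orientation; "force": force on the tool from outside, world axes, zero at the start; "torque": the same for the moment, N m; "gripper_width": finger opening in m; "grip_force": force on a finger pad.
Only numpy, scipy, OpenCV 4.12 (cv2) and the standard library are available. Lean on these libraries where they do the work, as an engineer would, in place of code of your own. Each camera call takes 0.05 s, during which the arm holds its last target. There are 200 camera calls.

## Working session

There is one attempt and no reset: what is moved stays moved. The work goes in short steps, Python scripts to look and compute and a shell command to move; the robot and the scene stay as the last step left them, time stands still between calls to the robot, and variables do not carry over. Pictures are saved under pics/ and viewed, at most 12 in all, crops included, and the job is handed in when it is done.

```bash
ls; mkdir -p pics; cat > h.py <<'E'
import numpy as np, cv2
from workcell import env
from scipy.spatial.transform import Rotation as R
def rot(r):
    r=np.array(r,float)
    return r if r.shape==(3,3) else R.from_quat(r).as_matrix()
def ray(f,uv):
    K=np.array([[f['fx'],0,f['cx']],[0,f['fy'],f['cy']],[0,0,1]])
    p=cv2.undistortPoints(np.array(uv,float).reshape(-1,1,2),K,np.array(f['dist_coeffs'],float)).reshape(-1,2)
    return np.c_[p,np.ones(len(p))]@rot(f['rotation']).T
def onplane(f,uv,z):
    d=ray(f,uv);o=np.array(f['position'])
    return o+d*((z-o[2])/d[:,2])[:,None]
def bydepth(f,uv):
    uv=np.array(uv).reshape(-1,2).astype(int)
    return np.array(f['position'])+ray(f,uv)*f['depth'][uv[:,1],uv[:,0]][:,None]
E
python3 - <<'E'
from h import *
for n in('top','side'):
    f=env.grab_frame(n);cv2.imwrite(f'pics/{n}0.png',f['color']);print(n,f['position'],np.round(rot(f['rotation']),3).tolist(),f['fx'],f['dist_coeffs'])
print(env.sense())
E
```

```text
pics
top [ 0.48081518 -0.05970261  1.15582566] [[0.003, -0.998, 0.055], [-1.0, -0.003, 0.002], [-0.002, -0.055, -0.998]] 518.7603160067754 [-0.03266944  0.          0.          0.          0.        ]
side [ 0.24430823 -0.88419852  1.04543806] [[0.952, -0.225, 0.208], [-0.306, -0.724, 0.619], [0.011, -0.653, -0.758]] 521.2861078362838 [-0.00910088  0.          0.          0.          0.        ]
{'time': 0.1, 'joint_pos': array([1.03039176e+00, 2.59137858e-01, 2.08755077e-02, 1.33367558e+00,
       1.94564450e-05, 1.41821164e+00]), 'qvel': array([ 0.00056629, -0.00215389,  0.00303884, -0.00151851, -0.00017431,
       -0.00115936]), 'effort': array([ 5.94240570e-03, -5.56692946e+01,  3.45071912e+01,  1.16473049e-02,
       -1.79411963e-04,  3.89055981e-05]), 'eef_pos': array([0.20785915, 0.50894864, 0.21444045]), 'eef_rot': array([ 1.92696995e-01,  9.81258142e-01, -5.33575870e-04, -2.02996405e-04]), 'force': array([-0.82030563, -0.24913254, -0.37469154]), 'torque': array([-0.0090815 ,  0.0170354 ,  0.00182838]), 'grip_force': 0.0, 'gripper_width': 0.08532698728327442}
```

View pics/top0.png

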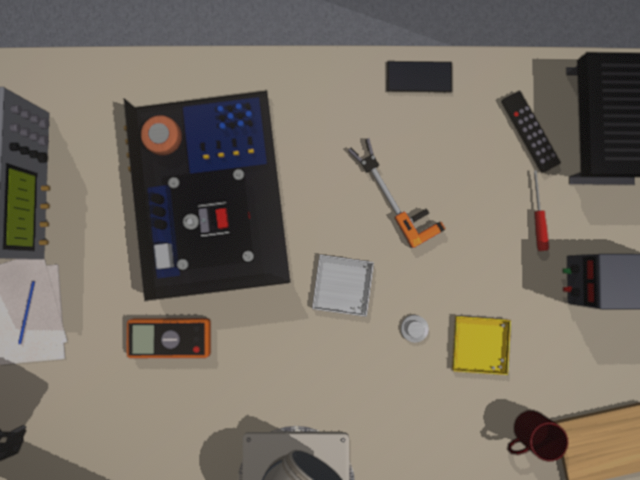

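View pics/side0.png

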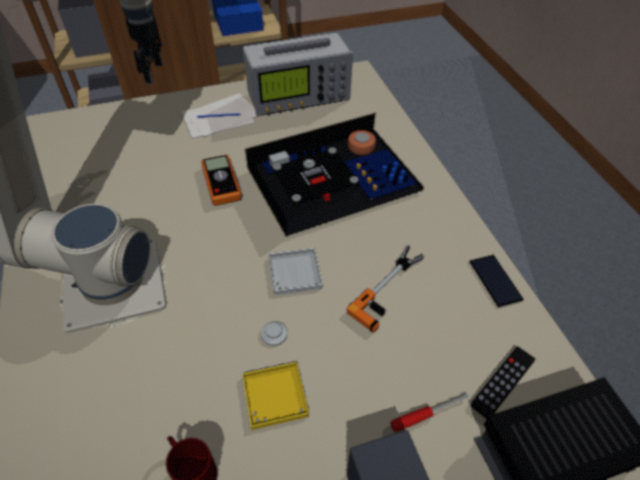

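The top view shows the chassis at (205,195) with its open front facing right, the reacher at (410,215), the aluminium tray at (342,284) and the puck at (414,328). The side view shows the chock's red peeking out at (327,197).

Possible mix-ups:
- **Chock:** red block in the deck window (top 222,218), or red under the deck's front edge (top ~250,215; side 327,197). I choose the one under the edge.
- **Tray:** aluminium (342,284) or yellow (481,345). I choose aluminium.
- **Reacher:** orange reacher (410,220), red screwdriver (541,230) or orange multimeter (168,338). I choose the reacher.

```bash
python3 - <<'E'
from h import *
t=cv2.imread('pics/top0.png');s=cv2.imread('pics/side0.png')
def c(i,x0,y0,w,h,k,g=1.6):
    return cv2.resize(np.clip(i[y0:y0+h,x0:x0+w]*g,0,255).astype(np.uint8),None,fx=k,fy=k,interpolation=cv2.INTER_CUBIC)
A=c(t,150,150,150,150,2.66)[:300,:400] if 0 else cv2.resize(c(t,160,160,133,100,3,2.5),(400,300))
B=cv2.resize(c(s,260,145,133,100,3,2.5),(400,300))
C=cv2.resize(c(t,335,130,133,100,3,1.2),(400,300))
D=cv2.resize(c(s,335,235,133,100,3,1.2),(400,300))
cv2.imwrite('pics/crop1.png',np.vstack([np.hstack([A,B]),np.hstack([C,D])]))
E
```

```text
(no output)
```

View pics/crop1.png

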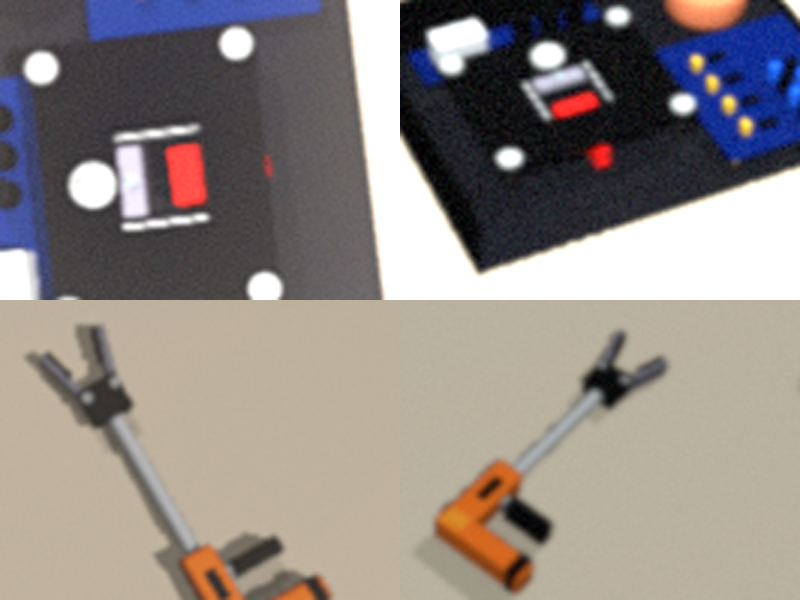

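The chock shows at two places: its block's top through the deck window (top 222,218), and its tab end under the deck front (top 250,215; side 327,197). The reacher lies on its side with the jaws at (360,150).

```bash
cat > m.py <<'E'
from h import *
def comps(mask,amin=3):
    n,l,s,c=cv2.connectedComponentsWithStats(mask.astype(np.uint8))
    return [(c[i],s[i],l==i) for i in range(1,n) if s[i,4]>=amin]
def reacher(f):
    hsv=cv2.cvtColor(f['color'],cv2.COLOR_BGR2HSV)
    o=(hsv[...,0]>5)&(hsv[...,0]<22)&(hsv[...,1]>190)&(hsv[...,2]>90)
    return o
E
python3 - <<'E'
from m import *
F={n:env.grab_frame(n) for n in('top','side')}
f=F['top'];g=f['color'];hsv=cv2.cvtColor(g,cv2.COLOR_BGR2HSV)
for n,f in F.items():
    hsv=cv2.cvtColor(f['color'],cv2.COLOR_BGR2HSV)
    print(n,'orange');
    for c,s,m in comps(reacher(f),30):print(c.round(1),s, np.round(onplane(f,[c],.026),3))
    red=((hsv[...,0]<8)|(hsv[...,0]>172))&(hsv[...,1]>150)&(hsv[...,2]>40)
    print('red')
    for c,s,m in comps(red,3):
        if 140<c[0]<360 and 140<c[1]<260:
            ys,xs=np.nonzero(m);print(c.round(1),s,cv2.minAreaRect(np.c_[xs,ys].astype(np.float32)),bydepth(f,[c.round()]).round(4), onplane(f,[c],.048).round(4),onplane(f,[c],.028).round(4))
    print('white')
    w=(hsv[...,1]<50)&(hsv[...,2]>105)
    for c,s,m in comps(w,20):
        if s[4]<400 and 150<c[0]<370 and 130<c[1]<280:print(c.round(1),s,onplane(f,[c],.056).round(4),bydepth(f,[c.round()]).round(4))
    # shaft / head / raised cloud near reacher
f=F['top'];
ys,xs=np.mgrid[60:270,320:470];uv=np.c_[xs.ravel(),ys.ravel()];P=bydepth(f,uv)
print('z table',np.median(P[:,2]))
# tray
hsv=cv2.cvtColor(f['color'],cv2.COLOR_BGR2HSV)
tm=(hsv[...,1]<40)&(hsv[...,2]>90);tm[:, :300]=0;tm[:250]=0;tm[:,385:]=0;tm[330:]=0
for c,s,m in comps(tm,200):
    yy,xx=np.nonzero(m);r=cv2.minAreaRect(np.c_[xx,yy].astype(np.float32));print('tray',r,onplane(f,[r[0]],.012),onplane(f,cv2.boxPoints(r),.018).round(3))
E
```

```text
top orange
[415.8 230.1] [397 213  42  33 350] [[ 0.558 -0.261  0.026]]
[184.8 328.7] [129 319  80  38 335] [[0.342 0.241 0.026]]
[179.5 356. ] [164 356  32   1  32] [[0.283 0.251 0.026]]
red
[221.6 217.9] [215 208  14  21 241] ((221.6399688720703, 217.97996520996094), (20.7889404296875, 11.7379732131958), 81.8698959350586) [[0.5811 0.1581 0.0493]] [[0.5815 0.1594 0.048 ]] [[0.5833 0.1633 0.028 ]]
[248.8 216. ] [248 215   2   3   4] ((249.00001525878906, 216.00001525878906), (1.4142134189605713, 1.4142134189605713), 45.0) [[0.5875 0.1031 0.0294]] [[0.5857 0.1009 0.048 ]] [[0.5876 0.1038 0.028 ]]
white
[158.2 132.9] [149 124  20  19 301] [[0.7646 0.2977 0.056 ]] [[0.7648 0.2986 0.0548]]
[238.1 174. ] [234 170   9   9  67] [[0.6752 0.1236 0.056 ]] [[0.6744 0.1231 0.0605]]
[173.3 182.1] [169 178   9   9  64] [[0.6575 0.2627 0.056 ]] [[0.6567 0.2614 0.0626]]
[190.8 221.3] [184 215  14  14 145] [[0.5733 0.2236 0.056 ]] [[0.5727 0.2191 0.0712]]
[162.  255.7] [154 244  17  25 336] [[0.4998 0.2838 0.056 ]] [[0.4991 0.2828 0.0591]]
[247.6 255.8] [243 252  10   9  72] [[0.5002 0.1013 0.056 ]] 
[... 846 characters left out ...]
.7 156.4] [270 152  18  10 118] [[0.5013 0.2801 0.056 ]] [[0.5029 0.2832 0.0548]]
[216.2 162.8] [206 157  21  12 177] [[0.3219 0.3059 0.056 ]] [[0.3225 0.3234 0.0406]]
[308.7 162.7] [305 160   9   7  43] [[0.5769 0.2275 0.056 ]] [[0.5745 0.2167 0.0645]]
[276.5 165.5] [274 164   6   4  20] [[0.4849 0.2431 0.056 ]] [[0.4815 0.2345 0.0621]]
[220.  174.6] [218 172   5   6  23] [[0.3229 0.2523 0.056 ]] [[0.3237 0.2649 0.0436]]
z table 0.0004993356122134918
tray ((341.8886413574219, 285.08514404296875), (58.746768951416016, 57.160804748535156), 7.594643592834473) [[ 0.43720634 -0.10023401  0.012     ]] [[ 0.384 -0.028  0.018]
 [ 0.508 -0.044  0.018]
 [ 0.491 -0.172  0.018]
 [ 0.368 -0.155  0.018]]
```

```bash
python3 - <<'E'
from m import *
R_=[((378,172),(396,205)),((371,295),(396,272))]
for n,(a,b) in zip(('top','side'),R_):
    f=env.grab_frame(n);hsv=cv2.cvtColor(f['color'],cv2.COLOR_BGR2HSV)
    a=np.array(a,float);b=np.array(b,float);d=(b-a)/np.linalg.norm(b-a);q=np.array([-d[1],d[0]])
    pts=[]
    gray=hsv[...,1].astype(np.float32)  # shaft: low saturation
    for t in np.linspace(0,np.linalg.norm(b-a),25):
        s=np.linspace(-9,9,73);xy=(a+t*d)[None]+s[:,None]*q
        v=cv2.remap(gray,xy[:,0].astype(np.float32)[None],xy[:,1].astype(np.float32)[None],cv2.INTER_LINEAR)[0]
        val=cv2.remap(hsv[...,2].astype(np.float32),xy[:,0].astype(np.float32)[None],xy[:,1].astype(np.float32)[None],cv2.INTER_LINEAR)[0]
        w=np.clip(np.median(v)-15-v,0,None)*(val>90)
        if w.sum()>0: pts.append((a+t*d)+q*(w*s).sum()/w.sum())
    P=onplane(f,pts,.012)[:,:2]
    vx,vy,x0,y0=cv2.fitLine(P.astype(np.float32),cv2.DIST_HUBER,0,.01,.01).ravel()
    X=np.array([vx,vy]); 
    if X[0]<0:X=-X
    Y=np.array([-X[1],X[0]])
    m=[mm for c,s,mm in comps(reacher(f),100) if c[0]>300][0]
    yy,xx=np.nonzero(m);O=onplane(f,np.c_[xx,yy],.024)[:,:2]
    p0=np.array([x0,y0]);res=np.std((P-p0)@Y)
    ox=(O-p0)@X;oy=(O-p0)@Y
    print(n,len(P),'res',res.round(4),'heading',np.degrees(np.arctan2(X[1],X[0])).round(2),'orange x',ox.min().round(4),ox.max().round(4),'y',oy.min().round(4),oy.max().round(4))
    for k,xo in (('back',ox.min()+.031),('front',ox.max()-.05)):
        print(k,'grip',(p0+X*xo-Y*.035).round(4))
E
```

```text
top 25 res 0.0002 heading 29.99 orange x -0.1311 -0.0572 y -0.0547 0.0121
back grip [ 0.5731 -0.2797]
front grip [ 0.5669 -0.2832]
side 25 res 0.0045 heading 29.87 orange x -0.138 -0.0548 y -0.0569 0.012
back grip [ 0.5656 -0.2869]
front grip [ 0.5675 -0.2858]
```

```bash
python3 -m creep '[[0,0,0,0,0,0.02625,1],[0,0,0,0,0,0.02625,1],[0,0,0,0,0,0.02625,1],[0,0,0,0,0,0.02625,1],[-0.2168,-0.0211,0,0,0,0,1],[-0.2168,-0.0211,0,0,0,0,1],[-0.2168,-0.0211,0,0,0,0,1],[-0.2168,-0.0211,0,0,0,0,1],[-0.2168,-0.0211,0,0,0,0,1],[-0.2168,-0.0211,0,0,0,0,1],[-0.2168,-0.0211,0,0,0,0,1],[-0.2168,-0.0211,0,0,0,0,1],[-0.2168,-0.0211,0,0,0,0,1],[-0.2168,-0.0211,0,0,0,0,1],[-0.2168,-0.0211,0,0,0,0,1],[-0.2168,-0.0211,0,0,0,0,1],[-0.2168,-0.0211,0,0,0,0,1],[-0.2168,-0.0211,0,0,0,0,1],[-0.2168,-0.0211,0,0,0,0,1],[-0.2168,-0.0211,0,0,0,0,1]]' 20
cat >> h.py <<'E'
def st():
    s=env.sense();M=rot(s['eef_rot']);p=s['eef_pos']
    print('t',round(s['time'],2),'p',np.round(p,4),'yhead',round(np.degrees(np.arctan2(M[1,1],M[0,1])),2),'z',np.round(M[:,2],3),'F',np.round(s['force'],1),'w',round(s['gripper_width'],4),'g',round(s['grip_force'],1))
    return s,M,np.array(p)
def go(target,n=1):
    s,M,p=st();d=M.T@(np.array(target)-p);print('tool shift mm',np.round(d*1e3,1),'scaled/row',np.round(d/.25/n,4))
E
python3 -c "
from h import *
go([.5685,-.284,.1])"
```

```text
time: 2.8
eef_pos: [0.5687, -0.2859, 0.2149]
eef_rot: [0.5, 0.866, 0.0, 0.0]
force: [0.8, 0.4, 0.5]
gripper_width: 0.0852
grip_force: 0.0
t 2.8 p [ 0.5687 -0.2859  0.2149] yhead 29.97 z [ 0.  0. -1.] F [0.8 0.4 0.5] w 0.0852 g 0.0
tool shift mm [  1.8   0.8 114.9] scaled/row [0.0072 0.003  0.4595]
```

```bash
python3 -m creep '[[0.0072,0.003,0.165,0,0,0,1],[0,0,0.165,0,0,0,1],[0,0,0.165,0,0,0,1],[0,0,0.165,0,0,0,1],[0,0,0,0,0,0,1]]'
python3 - <<'E'
from h import *
st()
A=[]
for n,(x,y) in (('top',(400,225)),('side',(365,310))):
    f=env.grab_frame(n);A.append(cv2.resize(f['color'][y-60:y+60,x-50:x+50],(400,480),interpolation=cv2.INTER_CUBIC))
cv2.imwrite('pics/grasp1.png',np.hstack(A))
E
```

```text
time: 3.42
eef_pos: [0.5662, -0.2811, 0.0472]
eef_rot: [0.5, 0.866, 0.0, -0.003]
force: [-0.4, 0.2, 1.0]
gripper_width: 0.0854
grip_force: 0.0
t 3.42 p [ 0.5662 -0.2811  0.0472] yhead 29.98 z [-0.005  0.003 -1.   ] F [-0.4  0.2  1. ] w 0.0854 g 0.0
```

View pics/grasp1.png

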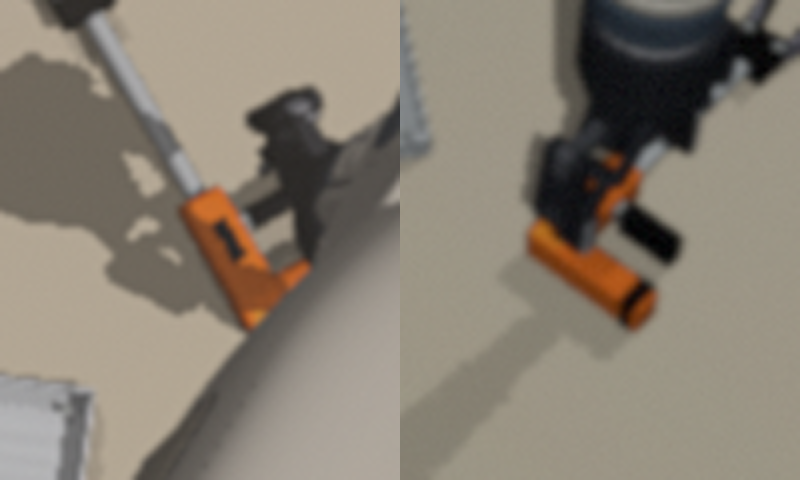

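The top crop shows the gripper hovering over the handle with one finger ahead of the trigger (285,130). In the side crop the handle's back edge runs from (530,245) to (625,325). I'll check these against my pose estimate.

```bash
python3 - <<'E'
from h import *
st()
f=env.grab_frame('side')
uv=np.array([[530,245],[625,325],[655,290],[680,245],[650,270],[625,215]],float);uv[:,0]=(uv[:,0]-400)/4+315;uv[:,1]=uv[:,1]/4+250
g=np.array([.5685,-.284]);X=np.array([.866,.5]);Y=np.array([-.5,.866])
for u,z in zip(uv,(.018,.013,.013,.02,.01,.02)):
    w=onplane(f,[u],z)[0];d=w[:2]-g;print(u,w.round(4),'tool xy',np.round([d@X,d@Y],4))
E
```

```text
t 3.52 p [ 0.5684 -0.2825  0.051 ] yhead 29.98 z [ 0. -0. -1.] F [ 0.2 -0.6  1.4] w 0.0853 g 0.0
[347.5  311.25] [ 0.522  -0.2631  0.018 ] tool xy [-0.0298  0.0414]
[371.25 331.25] [ 0.5568 -0.3275  0.013 ] tool xy [-0.0318 -0.0318]
[378.75 322.5 ] [ 0.582  -0.3109  0.013 ] tool xy [-0.0018 -0.03  ]
[385.   311.25] [ 0.6052 -0.2906  0.02  ] tool xy [ 0.0285 -0.024 ]
[377.5 317.5] [ 0.5853 -0.2956  0.01  ] tool xy [ 0.0087 -0.0185]
[371.25 303.75] [ 0.5822 -0.2613  0.02  ] tool xy [0.0232 0.0129]
```

```bash
python3 -m creep '[[-0.005,-0.003,0.05,0,0,0,1],[0,0,0.05,0,0,0,1],[0,0,0.04,0,0,0,1],[0,0,0.01,0,0,0,1],[0,0,0,0,0,0,1],[0,0,0,0,0,0,1]]' 20; python3 -c "
from h import *
st()"
```

```text
time: 4.32
eef_pos: [0.5682, -0.2838, 0.0128]
eef_rot: [0.5, 0.866, -0.0, 0.0]
force: [-0.8, -0.0, 1.0]
gripper_width: 0.0852
grip_force: 0.0
t 4.33 p [ 0.5682 -0.2838  0.0128] yhead 29.98 z [ 0. -0. -1.] F [-0.8 -0.   1. ] w 0.0852 g 0.0
```

```bash
python3 -m creep '[[0,0,0,0,0,0,0.6],[0,0,0,0,0,0,0.5],[0,0,0,0,0,0,0.45],[0,0,0,0,0,0,0.4],[0,0,0,0,0,0,0.35],[0,0,0,0,0,0,0.336],[0,0,0,0,0,0,0.336],[0,0,0,0,0,0,0.336]]' 20
```

```text
time: 5.32
eef_pos: [0.5679, -0.2837, 0.0125]
eef_rot: [0.5, 0.866, 0.0, -0.0]
force: [0.5, -0.0, -0.5]
gripper_width: 0.0569
grip_force: 0.0
```

```bash
python3 -m creep '[[0,0,0,0,0,0,0.336],[0,0,0,0,0,0,0.336]]'; python3 - <<'E'
from h import *
st()
A=[]
for n,(x,y) in (('top',(400,225)),('side',(365,300))):
    f=env.grab_frame(n);A.append(cv2.resize(f['color'][y-60:y+60,x-50:x+50],(400,480),interpolation=cv2.INTER_CUBIC))
cv2.imwrite('pics/grasp2.png',np.hstack(A))
E
```

```text
time: 5.58
eef_pos: [0.568, -0.2837, 0.0125]
eef_rot: [0.5, 0.866, 0.0, -0.0]
force: [0.0, -0.0, 0.0]
gripper_width: 0.0571
grip_force: 0.0
t 5.58 p [ 0.568  -0.2837  0.0125] yhead 29.98 z [ 0.  0. -1.] F [ 0. -0.  0.] w 0.0571 g 0.0
```

View pics/grasp2.png

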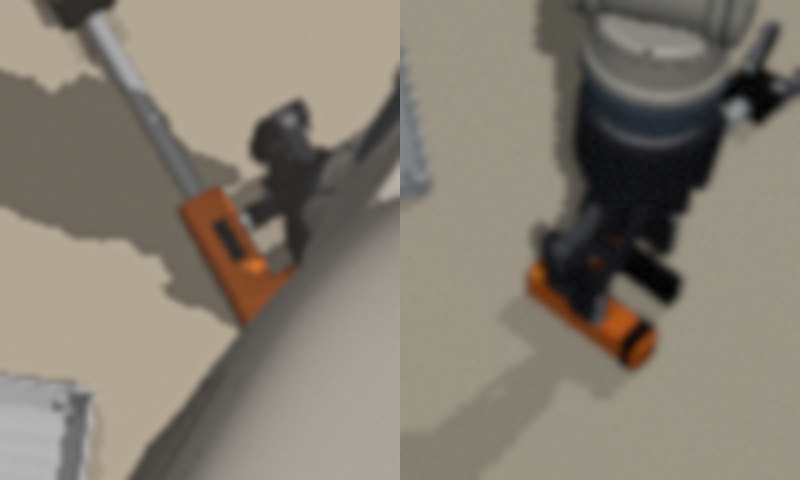

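Both fingers straddle the handle and trigger in the crop (side 590,290; top 285,130). I'll lift a little and see whether the tool follows.

```bash
python3 -m creep '[[0,0,-0.02,0,0,0,0.336],[0,0,-0.04,0,0,0,0.336],[0,0,-0.04,0,0,0,0.336],[0,0,-0.04,0,0,0,0.336],[0,0,-0.02,0,0,0,0.336],[0,0,0,0,0,0,0.336],[0,0,0,0,0,0,0.336]]'; python3 - <<'E'
from h import *
st()
A=[]
for n,(x,y) in (('top',(390,190)),('side',(385,275))):
    f=env.grab_frame(n);A.append(cv2.resize(f['color'][y-60:y+60,x-50:x+50],(400,480),interpolation=cv2.INTER_CUBIC))
cv2.imwrite('pics/lift.png',np.hstack(A))
f=env.grab_frame('top')
for u in [(371,163),(383,185),(377,175),(402,216)]:print(u,bydepth(f,[u]).round(4))
E
```

```text
time: 6.55
eef_pos: [0.5677, -0.2836, 0.0521]
eef_rot: [0.5, 0.866, 0.0, -0.0]
force: [-0.6, -1.1, -0.0]
gripper_width: 0.0566
grip_force: 0.0
t 6.55 p [ 0.5677 -0.2836  0.0521] yhead 29.98 z [-0.  0. -1.] F [-0.6 -1.1 -0. ] w 0.0566 g 0.0
(371, 163) [[ 0.7061 -0.164   0.0227]]
(383, 185) [[ 0.6586 -0.1912  0.0145]]
(377, 175) [[ 0.6799 -0.1774  0.02  ]]
(402, 216) [[ 0.5885 -0.231   0.027 ]]
```

View pics/lift.png

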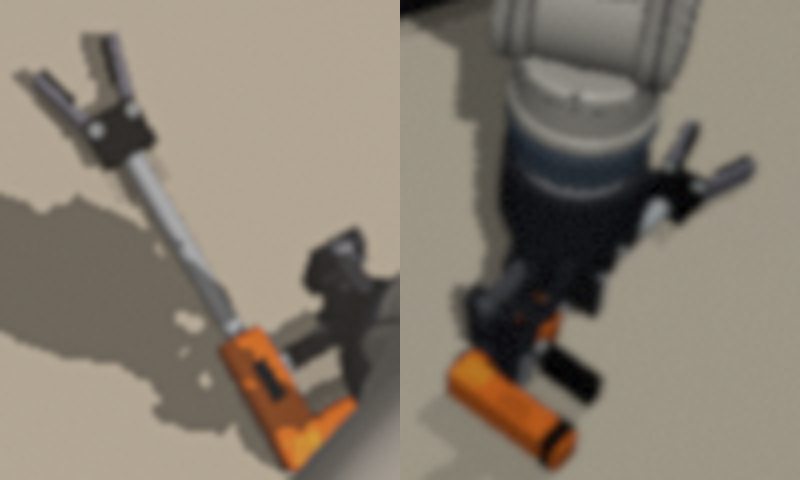

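The crop shows the reacher still on the table, with its jaws at (95,60) unmoved, and the fingers have come up empty. I'll measure from the pictures where the fingertips really are relative to the TCP.

```bash
python3 - <<'E'
from h import *
f=env.grab_frame('side');g=env.grab_frame('top')
s,M,p=st()
def proj(f,P):
    Rc=rot(f['rotation']);q=(np.array(P)-f['position'])@Rc
    K=np.array([[f['fx'],0,f['cx']],[0,f['fy'],f['cy']],[0,0,1]])
    return cv2.projectPoints(q,np.zeros(3),np.zeros(3),K,np.array(f['dist_coeffs'],float))[0].reshape(-1,2)
X=M[:,1];Y=-M[:,0]
for x in(-.0355,.0355):
  for dz in (0,.011,-.02):
    print('x',x,'tip dz',dz,'side',proj(f,p+X*x+[0,0,-dz]).round(1),'top',proj(g,p+X*x+[0,0,-dz]).round(1))
# depth of dark finger region in the top view, near expected front finger
ys,xs=np.mgrid[170:240,385:430];uv=np.c_[xs.ravel(),ys.ravel()];P=bydepth(g,uv);d=(P-p);a=d@X;b=d@Y
for lo in np.arange(-.02,.12,.01):
    k=(d[:,2]>lo)&(d[:,2]<lo+.01)&(abs(b)<.014)
    if k.sum()>2:print('dz',lo.round(3),'n',k.sum(),'x',np.percentile(a[k],[5,50,95]).round(4),'y',np.percentile(b[k],[5,95]).round(4))
# reacher now in side depth: fingers
ys,xs=np.mgrid[270:360,340:400];uv=np.c_[xs.ravel(),ys.ravel()];P=bydepth(f,uv);d=(P-p);a=d@X;b=d@Y
print('side')
for lo in np.arange(-.05,.12,.01):
    k=(d[:,2]>lo)&(d[:,2]<lo+.01)&(abs(b)<.014)
    if k.sum()>2:print('dz',lo.round(3),'n',k.sum(),'x',np.percentile(a[k],[5,50,95]).round(4),'y',np.percentile(b[k],[5,95]).round(4))
E
```

```text
t 6.8 p [ 0.5678 -0.2836  0.0522] yhead 29.98 z [-0.  0. -1.] F [-1.   0.5 -1.1] w 0.0572 g 0.0
x -0.0355 tip dz 0 side [[360.3 314.8]] top [[436.9 239. ]]
x -0.0355 tip dz 0.011 side [[360.  317.5]] top [[435.8 239.3]]
x -0.0355 tip dz -0.02 side [[360.9 309.9]] top [[439.  238.5]]
x 0.0355 tip dz 0 side [[379.7 295.7]] top [[420.1 210.2]]
x 0.0355 tip dz 0.011 side [[379.3 298.5]] top [[419.1 210.8]]
x 0.0355 tip dz -0.02 side [[380.6 290.7]] top [[421.8 209.2]]
dz 0.02 n 3 x [0.03   0.0316 0.0365] y [-0.0114 -0.0079]
dz 0.03 n 4 x [0.0336 0.0366 0.0403] y [-0.0123 -0.0072]
dz 0.04 n 4 x [0.0298 0.0315 0.0348] y [-0.0117 -0.0114]
dz 0.06 n 14 x [0.0344 0.0421 0.0543] y [-0.0134 -0.007 ]
dz 0.07 n 52 x [0.0369 0.0436 0.055 ] y [-0.0125  0.0025]
dz 0.08 n 18 x [0.0333 0.0496 0.0607] y [-0.013  -0.0057]
dz 0.09 n 13 x [0.0305 0.0539 0.0631] y [-0.0131 -0.0106]
dz 0.1 n 8 x [0.0521 0.0563 0.0632] y [-0.0128 -0.0073]
dz 0.11 n 29 x [0.0473 0.055  0.0659] y [-0.0133 -0.0046]
side
dz -0.05 n 115 x [-0.0905  0.0067  0.0975] y [-0.0132  0.013 ]
dz -0.04 n 71 x [-0.0286  0.0182  0.0306] y [-0.013   0.0119]
dz -0.03 n 127 x [-0.0275 -0.0139  0.0302] y [-0.0126  0.0118]
dz 0.02 n 30 x [-0.038   0.0286  0.0311] y [-0.0074  0.011 ]
dz 0.03 n 42 x [-0.0416  0.028   0.0309] y [-0.0057  0.0115]
dz 0.04 n 34 x [-0.0421  0.0281  0.0335] y [-0.0022  0.011 ]
dz 0.05 n 29 x [-0.0376  0.0291  0.0339] y [-0.0006  0.0118]
dz 0.06 n 33 x [-0.0557  0.0285  0.0435] y [0.0015 0.0132]
dz 0.07 n 66 x [-0.0605 -0.0498  0.0563] y [-0.0075  0.0128]
dz 0.08 n 68 x [-0.0623 -0.0319  0.0548] y [-0.0075  0.0127]
dz 0.09 n 45 x [-0.0643 -0.0575 -0.0266] y [-0.0081  0.0129]
dz 0.1 n 37 x [-0.0664 -0.0627 -0.0223] y [-0.0084  0.0129]
dz 0.11 n 61 x [-0.0672 -0.0536 -0.0191] y [-0.0095  0.0126]
```

Measured by depth, the fingertips stand about 20 mm behind the reported TCP at this opening. At z = 12.5 mm they closed just above the 26 mm handle, so I need to go about 25 mm lower. I'll reopen and descend in guarded steps.

```bash
python3 -m creep '[[0,0,0,0,0,0,1],[0,0,0,0,0,0,1],[0,0,0,0,0,0,1],[0,0,0.05,0,0,0,1],[0,0,0.05,0,0,0,1],[0,0,0.05,0,0,0,1],[0,0,0.04,0,0,0,1],[0,0,0.02,0,0,0,1],[0,0,0,0,0,0,1],[0,0,0,0,0,0,1]]'; cat > fing.py <<'E'
from h import *
f=env.grab_frame('side')
s,M,p=st();X=M[:,1];Y=-M[:,0]
ys,xs=np.mgrid[240:380,330:410];uv=np.c_[xs.ravel(),ys.ravel()];P=bydepth(f,uv);d=(P-p);a=d@X;b=d@Y
col=f['color'][uv[:,1],uv[:,0]].max(1)
for lo in np.arange(-.06,.06,.006):
    k=(P[:,2]>lo)&(P[:,2]<lo+.006)&(abs(b)<.012)&(col<70)&(abs(a)<.065)
    if k.sum()>2:print('z',lo.round(3),'n',k.sum(),'x<0',np.sort(a[k&(a<0)])[[0,-1]].round(3) if (k&(a<0)).sum()>1 else '','x>0',np.sort(a[k&(a>0)])[[0,-1]].round(3) if (k&(a>0)).sum()>1 else '')
E
python3 fing.py
```

```text
time: 8.05
eef_pos: [0.5682, -0.2839, 0.0004]
eef_rot: [0.5, 0.866, -0.0, 0.0]
force: [1.3, 0.5, 0.2]
gripper_width: 0.0855
grip_force: 0.0
t 8.1 p [ 5.682e-01 -2.839e-01  5.000e-04] yhead 29.98 z [ 0.001 -0.    -1.   ] F [0.1 0.4 0.4] w 0.0856 g 0.0
z 0.006 n 7 x<0  x>0 [0.019 0.021]
z 0.012 n 15 x<0  x>0 [0.019 0.022]
z 0.018 n 31 x<0  x>0 [0.018 0.032]
z 0.024 n 17 x<0  x>0 [0.019 0.045]
z 0.03 n 8 x<0  x>0 [0.043 0.046]
z 0.036 n 10 x<0 [-0.054 -0.048] x>0 [0.043 0.045]
z 0.042 n 21 x<0 [-0.056 -0.048] x>0 [0.04  0.046]
z 0.048 n 19 x<0 [-0.056 -0.047] x>0 [0.041 0.045]
z 0.054 n 7 x<0 [-0.056 -0.048] x>0 [0.043 0.044]
```

```bash
python3 -m creep '[[0,0,0.02,0,0,0,1],[0,0,0.02,0,0,0,1],[0,0,0.016,0,0,0,1],[0,0,0,0,0,0,0.6],[0,0,0,0,0,0,0.52],[0,0,0,0,0,0,0.52],[0,0,0,0,0,0,0.52]]'; python3 fing.py
```

```text
time: 8.98
eef_pos: [0.568, -0.2837, -0.0139]
eef_rot: [0.5, 0.866, 0.0, 0.0]
force: [1.5, 1.0, -0.4]
gripper_width: 0.0646
grip_force: 0.5
t 9.03 p [ 0.5681 -0.2837 -0.0139] yhead 29.99 z [ 0. -0. -1.] F [ 0.3  1.1 -1.6] w 0.0644 g 0.5
z 0.006 n 9 x<0  x>0 [0.018 0.021]
z 0.012 n 9 x<0  x>0 [0.018 0.019]
z 0.018 n 38 x<0 [-0.044 -0.038] x>0 [0.017 0.034]
z 0.024 n 39 x<0 [-0.046 -0.013] x>0 [0.019 0.034]
z 0.03 n 14 x<0 [-0.047 -0.037] x>0 [0.032 0.035]
z 0.036 n 12 x<0 [-0.045 -0.038] x>0 [0.032 0.036]
z 0.042 n 15 x<0 [-0.039 -0.035] x>0 [0.03  0.039]
z 0.048 n 7 x<0 [-0.045 -0.037] x>0 [0.033 0.043]
z 0.054 n 16 x<0 [-0.061 -0.036] x>0 [0.031 0.057]
```

```bash
python3 -m creep '[[0,0,0,0,0,0,0.65],[0,0,0.012,0,0,0,0.65],[0,0,0.012,0,0,0,0.65],[0,0,0.004,0,0,0,0.65],[0,0,0,0,0,0,0.52],[0,0,0,0,0,0,0.52]]'; python3 fing.py
```

```text
time: 9.78
eef_pos: [0.568, -0.2837, -0.021]
eef_rot: [0.5, 0.866, 0.0, 0.0]
force: [-0.1, 0.2, 0.4]
gripper_width: 0.065
grip_force: 0.2
t 9.82 p [ 0.568  -0.2837 -0.021 ] yhead 29.98 z [ 0. -0. -1.] F [ 0.5  0.4 -0.4] w 0.0646 g 0.2
z 0.006 n 7 x<0 [-0.041 -0.039] x>0 [0.018 0.019]
z 0.012 n 20 x<0 [-0.045 -0.037] x>0 [0.016 0.022]
z 0.018 n 30 x<0 [-0.045 -0.037] x>0 [0.017 0.036]
z 0.024 n 34 x<0 [-0.044 -0.016] x>0 [0.018 0.035]
z 0.03 n 13 x<0 [-0.044 -0.023] x>0 [0.032 0.036]
z 0.036 n 10 x<0  x>0 [0.031 0.037]
z 0.042 n 3 x<0 [-0.044 -0.041] x>0 
z 0.048 n 15 x<0 [-0.062 -0.032] x>0 
z 0.054 n 21 x<0 [-0.064 -0.041] x>0 [0.027 0.062]
```

```bash
python3 -m creep '[[0,0,0.004,0,0,0,0.46],[0,0,0,0,0,0,0.4],[0,0,0,0,0,0,0.36],[0,0,0,0,0,0,0.336],[0,0,0,0,0,0,0.336],[0,0,0,0,0,0,0.336]]' 20
```

```text
time: 10.58
eef_pos: [0.5681, -0.2844, -0.0207]
eef_rot: [0.5, 0.866, -0.0, 0.001]
force: [-3.5, -0.1, 10.9]
gripper_width: 0.0574
grip_force: 15.0
```

```bash
python3 -m creep '[[0,0,-0.008,0,0,0,0.336],[0,0,-0.02,0,0,0,0.336],[0,0,-0.04,0,0,0,0.336],[0,0,-0.06,0,0,0,0.336],[0,0,-0.06,0,0,0,0.336],[0,0,-0.02,0,0,0,0.336],[0,0,0,0,0,0,0.336],[0,0,0,0,0,0,0.336]]'; python3 - <<'E'
from h import *
st()
A=[]
for n,(x,y) in (('top',(390,190)),('side',(385,265))):
    f=env.grab_frame(n);A.append(cv2.resize(f['color'][y-60:y+60,x-50:x+50],(400,480),interpolation=cv2.INTER_CUBIC))
cv2.imwrite('pics/lift2.png',np.hstack(A))
f=env.grab_frame('top')
for u in [(371,163),(383,185),(377,175),(402,216)]:print(u,bydepth(f,[u]).round(4))
E
```

```text
time: 11.58
eef_pos: [0.5677, -0.2835, 0.0295]
eef_rot: [0.5, 0.866, 0.0, -0.0]
force: [-0.1, 0.4, -3.0]
gripper_width: 0.057
grip_force: 9.4
t 11.57 p [ 0.5677 -0.2835  0.0295] yhead 29.98 z [-0.001  0.    -1.   ] F [-0.1  0.4 -3. ] w 0.057 g 9.4
(371, 163) [[ 0.6972 -0.1598  0.0677]]
(383, 185) [[ 0.6604 -0.1925  0.0028]]
(377, 175) [[ 0.6836 -0.1795 -0.0008]]
(402, 216) [[ 0.5838 -0.2236  0.0758]]
```

View pics/lift2.png

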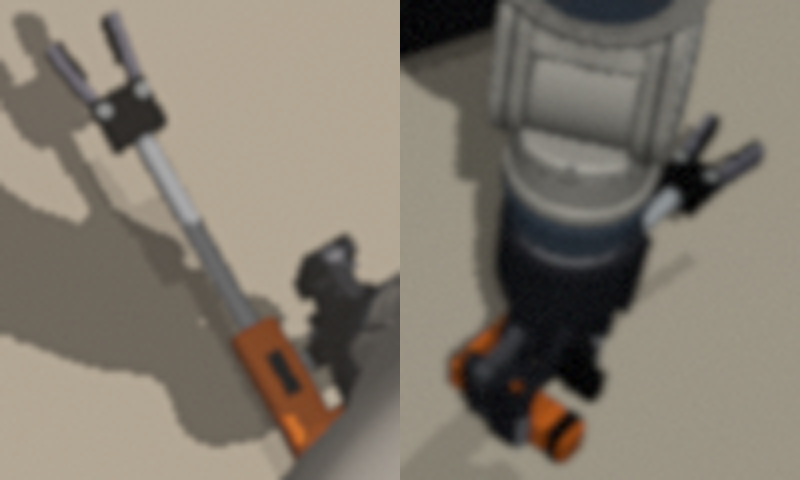

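The reacher is up and level (side 715,150), and the 9.4 N grip matches the trigger spring at 5 mm. The underside sits about 19.5 mm above the reported TCP. Now swing to the front of the chassis.

```bash
python3 -m creep '[[0,0,-0.05,0,0,0,0.336],[0,0,-0.07,0,0,-0.01,0.336],[0,0,0,0,0,-0.02059,0.336],[0,0,0,0,0,-0.02059,0.336],[0,0,0,0,0,-0.02059,0.336],[0,0,0,0,0,-0.02059,0.336],[0,0,0,0,0,-0.02059,0.336],[0,0,0,0,0,-0.02059,0.336],[0,0,0,0,0,-0.02059,0.336],[0,0,0,0,0,-0.02059,0.336],[0,0,0,0,0,-0.01059,0.336],[-0.07,0.04,0,0,0,0,0.336],[-0.11,0.06,0,0,0,0,0.336],[-0.11,0.06,0,0,0,0,0.336],[-0.07,0.0445,0,0,0,0,0.336],[-0.037,0.0227,0,0,0,0,0.336],[0,0,0,0,0,0,0.336],[0,0,0,0,0,0,0.336]]'; python3 - <<'E'
from h import *
go([.6598,-.2152,.06])
f=env.grab_frame('top');c=f['color'][180:320,215:375];cv2.imwrite('pics/appr.png',cv2.resize(np.clip(c*1.7,0,255).astype(np.uint8),(800,600)[:2] if 0 else (686,600),interpolation=cv2.INTER_CUBIC))
E
```

```text
time: 13.98
eef_pos: [0.6594, -0.2162, 0.06]
eef_rot: [-0.058, 0.998, -0.0, -0.0]
force: [-0.8, -0.0, -2.7]
gripper_width: 0.0574
grip_force: 9.4
t 13.97 p [ 0.6594 -0.2162  0.06  ] yhead 96.65 z [-0. -0. -1.] F [-0.8 -0.  -2.7] w 0.0574 g 9.4
tool shift mm [-0.6  1.   0. ] scaled/row [-0.0022  0.0038  0.    ]
```

View pics/appr.png

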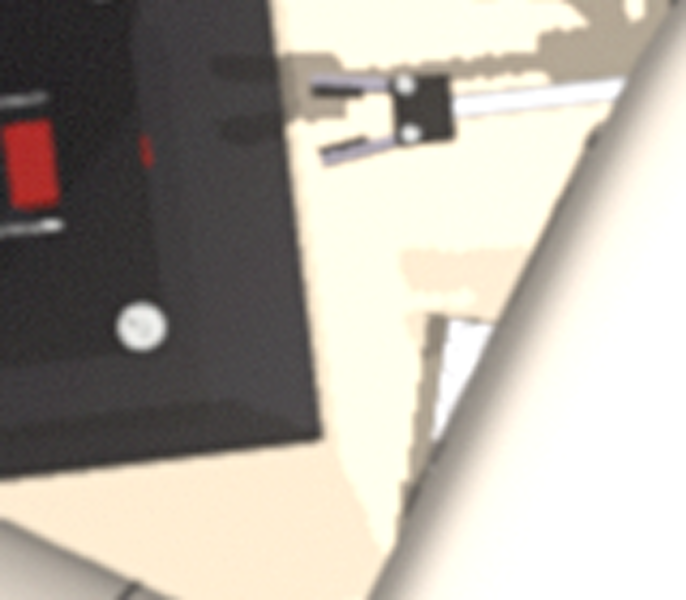

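The jaw tips show at crop (312,82) and (325,157), the head at (425,108) and the tab end at (147,150).

```bash
python3 - <<'E'
from h import *
f=env.grab_frame('top')
k=600/140
U=lambda l:[(215+x/k,180+y/k) for x,y in l]
z=.0795+.014
a=onplane(f,U([(312,82),(325,157),(600,91),(460,106),(425,108)]),z);print(a.round(4))
mid=a[:2].mean(0)[:2];print('tip mid',mid,'gap',np.linalg.norm(a[0]-a[1]))
d=mid-a[2][:2];print('shaft->tip heading',np.degrees(np.arctan2(d[1],d[0])), 'shaft',np.degrees(np.arctan2(*(a[4]-a[2])[[1,0]])))
s,M,p=st();u=M[:2,1];L=np.array([-u[1],u[0]]);print('pred tip',p[:2]+u*.2325+L*.035, 'tip in tool',(mid-p[:2])@u,(mid-p[:2])@L)
T=onplane(f,U([(147,150)]),.037)[0][:2];print('tab end',T)
e=T-mid;print('tab end rel tip: fwd',e@u,'left',e@L)
for q in U([(425,108),(406,85),(600,91)]):print('depth',bydepth(f,[np.round(q)]).round(4))
E
```

```text
[[ 0.6164  0.0142  0.0935]
 [ 0.5803  0.0077  0.0935]
 [ 0.6124 -0.1242  0.0935]
 [ 0.605  -0.057   0.0935]
 [ 0.604  -0.0402  0.0935]]
tip mid [0.59835219 0.01093165] gap 0.036747756353908693
shaft->tip heading 95.94026704440545 shaft 95.72016580002322
t 14.07 p [ 0.6593 -0.2164  0.0601] yhead 96.63 z [-0. -0. -1.] F [-1.  -0.4 -2.3] w 0.0572 g 9.4
pred tip [0.59772279 0.01050203] tip in tool 0.2328540332826418 0.03432519270485453
tab end [0.58891102 0.10135224]
tab end rel tip: fwd 0.09090589159480862 left -0.0010668513891465736
depth [[ 0.6038 -0.0399  0.0985]]
depth [[ 0.6137 -0.0318  0.1016]]
depth [[ 0.6125 -0.1241  0.0967]]
```

```bash
python3 -m creep '[[0,0.004,0.03,0,0,0,0.336],[0,0,0.05,0,0,0,0.336],[0,0,0.05,0,0,0,0.336],[0,0,0.05,0,0,0,0.336],[0,0,0.035,0,0,0,0.336],[0,0,0.0194,0,0,0,0.336],[0,0,0,0,0,0,0.336],[0,0,0,0,0,0,0.336]]'; cat > tip.py <<'E'
from h import *
s,M,p=st();u=M[:2,1];L=np.array([-u[1],u[0]])
f=env.grab_frame('top');hsv=cv2.cvtColor(f['color'],cv2.COLOR_BGR2HSV)
ys,xs=np.mgrid[150:280,200:400];uv=np.c_[xs.ravel(),ys.ravel()];P=bydepth(f,uv);d=P[:,:2]-p[:2];a=d@u;b=d@L
def rep(n,k):
    if k.sum()>2:print(n,k.sum(),'ztop',np.median(P[k,2]).round(4),'left',np.percentile(b[k],[3,50,97]).round(4))
rep('shaft',(a>.11)&(a<.165)&(abs(b-.035)<.003)&(P[:,2]>.01))
rep('head',(a>.18)&(a<.193)&(abs(b-.035)<.010)&(P[:,2]>.01))
red=((hsv[...,0]<8)|(hsv[...,0]>172))&(hsv[...,1]>140)&(hsv[...,2]>30)
r=red[ys.ravel(),xs.ravel()]&(P[:,2]<.042)
if r.sum():
    Q=onplane(f,uv[r],.037)[:,:2]-p[:2];print('tab red n',r.sum(),'fwd',np.sort(Q@u)[[0,-1]].round(4),'left',np.sort(Q@L)[[0,-1]].round(4),'mean',(Q@L).mean().round(4))
E
python3 tip.py
```

```text
time: 15.08
eef_pos: [0.6601, -0.2149, 0.0018]
eef_rot: [-0.058, 0.998, -0.0, 0.0]
force: [0.4, -0.3, -2.4]
gripper_width: 0.0576
grip_force: 9.4
t 15.07 p [ 0.6601 -0.2149  0.0018] yhead 96.69 z [ 0.001 -0.    -1.   ] F [ 0.4 -0.3 -2.4] w 0.0576 g 9.4
shaft 67 ztop 0.0376 left [0.0323 0.0352 0.0377]
head 55 ztop 0.0419 left [0.0264 0.0347 0.0436]
tab red n 35 fwd [0.3228 0.3957] left [0.0111 0.0559] mean 0.0359
```

```bash
python3 -m creep '[[0,0.03,0.008,0,0,0,0.336],[0,0.05,0,0,0,0,0.336],[0,0.06,0,0,0,0,0.336],[0,0.06,0,0,0,0,0.336],[0,0.06,0,0,0,0,0.336],[0,0.04,0,0,0,0,0.336],[0,0.02,0,0,0,0,0.336],[0,0,0,0,0,0,0.336],[0,0,0,0,0,0,0.336]]'; python3 tip.py; python3 - <<'E'
from h import *
A=[]
for n,(x,y) in (('top',(258,212)),('side',(335,200))):
    f=env.grab_frame(n);A.append(cv2.resize(np.clip(f['color'][y-30:y+30,x-40:x+40]*2.2,0,255).astype(np.uint8),(400,300),interpolation=cv2.INTER_CUBIC))
cv2.imwrite('pics/near.png',np.hstack(A))
E
```

```text
time: 16.25
eef_pos: [0.6506, -0.1357, -0.0006]
eef_rot: [-0.058, 0.998, -0.0, 0.0]
force: [-0.5, -0.1, -2.2]
gripper_width: 0.0574
grip_force: 9.4
t 16.25 p [ 6.506e-01 -1.357e-01 -6.000e-04] yhead 96.67 z [ 0. -0. -1.] F [-0.5 -0.1 -2.2] w 0.0574 g 9.4
shaft 55 ztop 0.0358 left [0.0321 0.035  0.0378]
head 56 ztop 0.0401 left [0.0253 0.0348 0.0444]
tab red n 39 fwd [0.2428 0.316 ] left [0.0107 0.056 ] mean 0.0368
```

View pics/near.png

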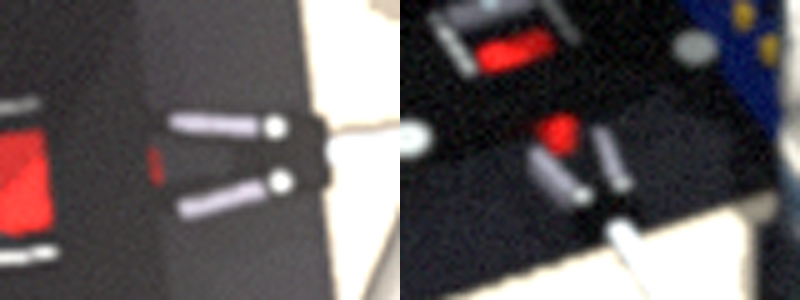

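The jaws straddle the tab's line: tips at crop (170,122) and (183,212), tab at (155,166), about 1 mm to the right of centre. I'll shift 1 mm and slide in.

```bash
python3 -m creep '[[-0.004,0,0,0,0,0,0.336],[0,0.015,0,0,0,0,0.336],[0,0.02,0,0,0,0,0.336],[0,0.02,0,0,0,0,0.336],[0,0.02,0,0,0,0,0.336],[0,0.019,0,0,0,0,0.336],[0,0.01,0,0,0,0,0.336],[0,0,0,0,0,0,0.336],[0,0,0,0,0,0,0.336]]'; python3 tip.py
```

```text
time: 17.52
eef_pos: [0.6485, -0.1095, -0.0006]
eef_rot: [-0.058, 0.998, -0.0, 0.0]
force: [0.9, 0.3, -1.9]
gripper_width: 0.0573
grip_force: 9.4
t 17.52 p [ 6.485e-01 -1.095e-01 -6.000e-04] yhead 96.69 z [ 0. -0. -1.] F [ 0.9  0.3 -1.9] w 0.0573 g 9.4
shaft 44 ztop 0.0364 left [0.0323 0.035  0.0378]
head 53 ztop 0.0397 left [0.0257 0.0342 0.0445]
tab red n 45 fwd [0.2165 0.2901] left [0.0116 0.0581] mean 0.0372
```

```bash
python3 -m creep '[[0,0,0,0,0,0,0.3],[0,0,0,0,0,0,0.265],[0,-0.002,0,0,0,0,0.243],[0,-0.002,0,0,0,0,0.22],[0,0,0,0,0,0,0.22]]' 26; python3 -m creep '[[0,-0.002,0,0,0,0,0.196],[0,0,0,0,0,0,0.196],[0,0,0,0,0,0,0.196]]' 26
```

```text
time: 18.2
eef_pos: [0.6487, -0.1104, -0.0006]
eef_rot: [-0.058, 0.998, -0.0, 0.0]
force: [0.2, -0.4, -1.7]
gripper_width: 0.0523
grip_force: 11.5
time: 18.58
eef_pos: [0.6487, -0.1108, -0.0005]
eef_rot: [-0.058, 0.998, -0.0, 0.0]
force: [1.2, 1.4, -1.7]
gripper_width: 0.0512
grip_force: 12.4
```

```bash
python3 -m creep '[[0,-0.002,0,0,0,0,0.175],[0,0,0,0,0,0,0.175],[0,0,0,0,0,0,0.175]]' 26; python3 -m creep '[[0,-0.001,0,0,0,0,0.16],[0,0,0,0,0,0,0.16],[0,0,0,0,0,0,0.16]]' 26
```

```text
time: 18.95
eef_pos: [0.6486, -0.1112, -0.0006]
eef_rot: [-0.058, 0.998, 0.0, -0.0]
force: [1.9, 1.3, -1.9]
gripper_width: 0.0503
grip_force: 15.5
time: 19.32
eef_pos: [0.6486, -0.1114, -0.0007]
eef_rot: [-0.058, 0.998, 0.0, -0.0]
force: [1.0, 2.5, -0.2]
gripper_width: 0.0499
grip_force: 18.6
```

```bash
python3 -m creep '[[0,-0.001,0,0,0,0,0.147],[0,0,0,0,0,0,0.14],[0,0,0,0,0,0,0.14],[0,0,0,0,0,0,0.14]]' 26
```

```text
time: 19.82
eef_pos: [0.6487, -0.1117, -0.0006]
eef_rot: [-0.058, 0.998, 0.0, -0.0]
force: [1.0, 2.8, -0.6]
gripper_width: 0.0492
grip_force: 23.5
```

```bash
python3 -m creep '[[0,0,0,0,0,0,0.13],[0,0,0,0,0,0,0.12],[0,0,0,0,0,0,0.12]]' 27
```

```text
time: 20.2
eef_pos: [0.6488, -0.1119, -0.0006]
eef_rot: [-0.058, 0.998, -0.0, 0.0]
force: [0.4, 1.7, 0.6]
gripper_width: 0.0486
grip_force: 28.0
```

```bash
python3 -m creep '[[0,-0.01,0,0,0,0,0.12],[0,-0.02,0,0,0,0,0.12],[0,-0.03,0,0,0,0,0.12],[0,-0.03,0,0,0,0,0.12],[0,-0.03,0,0,0,0,0.12]]' 27; python3 - <<'E'
from h import *
st();f=env.grab_frame('top');hsv=cv2.cvtColor(f['color'],cv2.COLOR_BGR2HSV)
red=((hsv[...,0]<8)|(hsv[...,0]>172))&(hsv[...,1]>140)&(hsv[...,2]>30);red[:,:190]=0;red[:,300:]=0;red[:190]=0;red[245:]=0
n,l,s,c=cv2.connectedComponentsWithStats(red.astype(np.uint8));print(s[1:],c[1:])
E
```

```text
time: 20.82
eef_pos: [0.6514, -0.1403, -0.0011]
eef_rot: [-0.059, 0.998, 0.001, -0.001]
force: [-1.1, 9.7, 0.0]
gripper_width: 0.0487
grip_force: 26.8
t 20.82 p [ 0.6514 -0.1403 -0.0011] yhead 96.74 z [-0.002  0.003 -1.   ] F [-1.1  9.7  0. ] w 0.0487 g 26.8
[[247 207  16  18 125]] [[253.528 214.456]]
```

```bash
python3 -m creep '[[0,-0.03,0,0,0,0,0.12],[0,-0.03,0,0,0,0,0.12],[0,-0.03,0,0,0,0,0.12],[0,-0.03,0,0,0,0,0.12],[0,-0.03,0,0,0,0,0.12],[0,-0.03,0,0,0,0,0.12],[0,-0.03,0,0,0,0,0.12],[0,-0.03,0,0,0,0,0.12],[0,-0.02,0,0,0,0,0.12],[0,-0.01,0,0,0,0,0.12],[0,0,0,0,0,0,0.12]]' 27; python3 - <<'E'
from h import *
s,M,p=st();f=env.grab_frame('top');hsv=cv2.cvtColor(f['color'],cv2.COLOR_BGR2HSV)
red=((hsv[...,0]<8)|(hsv[...,0]>172))&(hsv[...,1]>140)&(hsv[...,2]>30);red[:,:190]=0;red[:,340:]=0;red[:180]=0;red[245:]=0
n,l,ss,c=cv2.connectedComponentsWithStats(red.astype(np.uint8));print(ss[1:],c[1:])
ys,xs=np.nonzero(red);d=onplane(f,np.c_[xs,ys],.045)[:,:2]-p[:2];u=M[:2,1];L=np.array([-u[1],u[0]])
a=d@u;b=d@L;k=a>.25;print('fwd',np.percentile(a,[1,99]).round(4),'left',np.percentile(b[k],[2,50,98]).round(4))
for q in [(173,182),(238,174),(248,256),(182,264)]:print('post',bydepth(f,[q]).round(4))
v=[(b[(a>x)&(a<x+.008)].mean().round(4)) for x in np.arange(.21,.275,.008)];print(v)
for q in [(200,250),(240,240),(230,195)]:print('deck',bydepth(f,[q]).round(4))
E
```

```text
time: 22.25
eef_pos: [0.6602, -0.2092, -0.0005]
eef_rot: [-0.058, 0.998, -0.0, 0.0]
force: [0.3, -1.5, 0.2]
gripper_width: 0.048
grip_force: 31.3
t 22.25 p [ 6.602e-01 -2.092e-01 -5.000e-04] yhead 96.68 z [ 0.    -0.001 -1.   ] F [ 0.3 -1.5  0.2] w 0.048 g 31.3
[[261 201  33  22 488]] [[273.77868852 211.59631148]]
fwd [0.2215 0.2895] left [0.0132 0.0342 0.0551]
post [[0.6568 0.2615 0.0622]]
post [[0.6741 0.1229 0.0618]]
post [[0.4997 0.0999 0.0601]]
post [[0.4824 0.2386 0.064 ]]
[np.float64(nan), np.float64(0.0347), np.float64(0.0343), np.float64(0.0353), np.float64(0.0339), np.float64(0.0351), np.float64(0.0342), np.float64(0.0335), np.float64(0.0347)]
deck [[0.5125 0.2049 0.0472]]
deck [[0.534  0.1187 0.0505]]
deck [[0.6304 0.1411 0.0519]]<stdin>:8: RuntimeWarning: Mean of empty slice.
  ret = ret.dtype.type(ret / rcount)
```

The chock is fully out (fwd 222 to 290 mm, centred in the jaws). The grip has crept up to 31 N, so I'll ease it off, lift clear and carry it over the tray.

```bash
python3 -m creep '[[0,0,0,0,0,0,0.14],[0,0,0,0,0,0,0.14],[0,0,-0.02,0,0,0,0.14],[0,0,-0.04,0,0,0,0.14],[0,0,-0.07,0,0,0,0.14]]' 26; python3 -m creep '[[0,0,-0.08,0,0,0,0.14],[0,0,-0.08,0,0,0,0.14],[0,0,-0.03,0,0,0,0.14],[0.0499,-0.0317,0,0,0,0,0.14],[0.0998,-0.0635,0,0,0,0,0.14],[0.0998,-0.0635,0,0,0,0,0.14],[0.0998,-0.0635,0,0,0,0,0.14],[0.0998,-0.0635,0,0,0,0,0.14],[0.0998,-0.0635,0,0,0,0,0.14],[0.0998,-0.0635,0,0,0,0,0.14],[0.0499,-0.0317,0,0,0,0,0.14],[0,0,0,0,0,0,0.14],[0,0,0,0,0,0,0.14]]' 26; cat > ck.py <<'E'
from h import *
s,M,p=st();f=env.grab_frame('top');hsv=cv2.cvtColor(f['color'],cv2.COLOR_BGR2HSV)
red=((hsv[...,0]<8)|(hsv[...,0]>172))&(hsv[...,1]>140)&(hsv[...,2]>30);red[:,280:]|=0;red[:,:300]=0;red[:,400:]=0;red[:230]=0;red[330:]=0
ys,xs=np.nonzero(red);P=bydepth(f,np.c_[xs,ys])
u=M[:2,1]/np.linalg.norm(M[:2,1]);L=np.array([-u[1],u[0]]);d=P[:,:2]-p[:2];a=d@u;b=d@L
print('n',len(xs),'fwd',np.percentile(a,[1,99]).round(4),'left',np.percentile(b,[2,98]).round(4))
for lo in np.arange(a.min(),a.max(),.012):
    k=(a>=lo)&(a<lo+.012);print(round(lo,3),'z',np.median(P[k,2]).round(4),'left',np.median(b[k]).round(4))
k=a>a.max()-.038;print('block mid world',P[k].mean(0).round(4))
tm=(hsv[...,1]<40)&(hsv[...,2]>90);
print('tray corners px depth',[bydepth(f,[q]).round(3).tolist() for q in [(341,300)]])
E
python3 ck.py
```

```text
time: 22.92
eef_pos: [0.6598, -0.2085, 0.0324]
eef_rot: [-0.058, 0.998, 0.0, -0.0]
force: [0.7, 0.4, -1.0]
gripper_width: 0.0485
grip_force: 27.1
time: 24.55
eef_pos: [0.5, -0.3389, 0.0792]
eef_rot: [-0.059, 0.998, 0.0, 0.0]
force: [0.1, 1.2, -1.6]
gripper_width: 0.0485
grip_force: 27.1
t 24.55 p [ 0.5    -0.3389  0.0792] yhead 96.71 z [ 0.  0. -1.] F [ 0.1  1.2 -1.6] w 0.0485 g 27.1Traceback (most recent call last):
  File "ck.py", line 3, in <module>
    red=((hsv[...,0]<8)|(hsv[...,0]>172))&(hsv[...,1]>140)&(hsv[...,2]>30);red[:,280:]|=0;red[:,:300]=0;red[:,400:]=0;red[:230]=0;red[330:]=0
                                                                           ^^^^^^^^^^^^^^
numpy._core._exceptions._UFuncOutputCastingError: Cannot cast ufunc 'bitwise_or' output from dtype('int64') to dtype('bool') with casting rule 'same_kind'
```

```bash
sed -i 's/red\[:,280:\]|=0;//' ck.py; python3 ck.py; python3 -m creep '[[0,0,0,0.006,0,0,0.14],[0,0,0,0.008,0,0,0.14],[0,0,0,0.008,0,0,0.14],[0,0,0,0.003,0,0,0.14],[0,0,0,0,0,0,0.14],[0,0,0,0,0,0,0.14]]' 26; python3 ck.py; python3 - <<'E'
from h import *
A=[]
for n,(x,y) in (('top',(345,275)),('side',(310,270))):
    f=env.grab_frame(n);A.append(cv2.resize(f['color'][y-60:y+60,x-50:x+50],(400,480),interpolation=cv2.INTER_CUBIC))
cv2.imwrite('pics/tray1.png',np.hstack(A))
E
```

```text
t 24.6 p [ 0.5002 -0.3388  0.0793] yhead 96.74 z [ 0.  0. -1.] F [-0.2 -0.  -1.8] w 0.0486 g 27.1
n 434 fwd [0.2239 0.2858] left [0.0154 0.0511]
0.223 z 0.1166 left 0.0341
0.235 z 0.1163 left 0.0338
0.247 z 0.1269 left 0.0329
0.259 z 0.1271 left 0.0335
0.271 z 0.127 left 0.0337
0.283 z 0.1267 left 0.0333
block mid world [ 0.4357 -0.0767  0.1299]
tray corners px depth [[[0.404, -0.099, 0.004]]]
time: 25.4
eef_pos: [0.4998, -0.3395, 0.0794]
eef_rot: [-0.058, 0.995, -0.078, 0.005]
force: [0.2, -0.6, -2.5]
gripper_width: 0.0488
grip_force: 27.0
t 25.4 p [ 0.4998 -0.3395  0.0794] yhead 96.69 z [ 0.018 -0.155 -0.988] F [ 0.2 -0.6 -2.5] w 0.0488 g 27.0
n 425 fwd [0.2258 0.2897] left [0.0152 0.0509]
0.224 z 0.0809 left 0.0338
0.236 z 0.0784 left 0.0339
0.248 z 0.0862 left 0.0329
0.26 z 0.0865 left 0.0332
0.272 z 0.0834 left 0.0319
0.284 z 0.082 left 0.0328
block mid world [ 0.4357 -0.0736  0.0946]
tray corners px depth [[[0.404, -0.098, 0.007]]]
```

View pics/tray1.png

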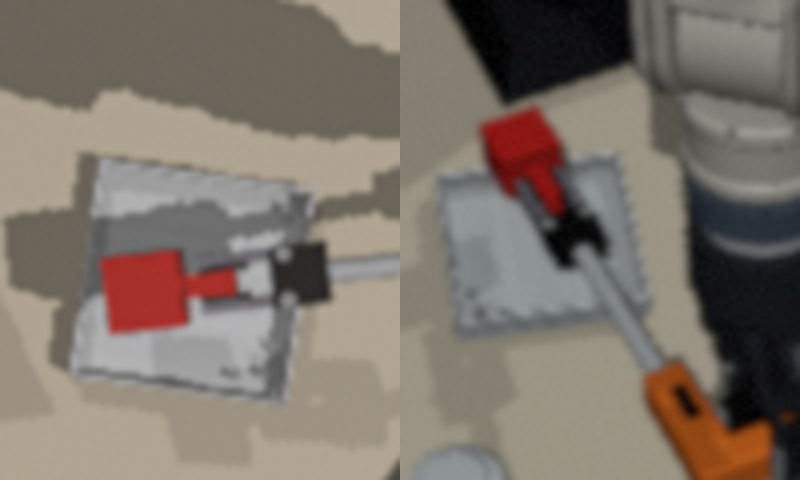

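Block and tab are over the tray (top crop block 145,290, inside the walls; head over the rear wall at 300,272). I'll tilt one more degree and lower most of the way.

```bash
python3 -m creep '[[0,0,0,0.0028,0,0,0.14],[0,0.003,0.018,0,0,0,0.14],[0,0.006,0.034,0,0,0,0.14],[0,0.006,0.034,0,0,0,0.14],[0,0.006,0.034,0,0,0,0.14],[0,0.003,0.018,0,0,0,0.14],[0,0,0,0,0,0,0.14],[0,0,0,0,0,0,0.14]]' 26; python3 ck.py
```

```text
time: 26.55
eef_pos: [0.4997, -0.3396, 0.0446]
eef_rot: [-0.058, 0.994, -0.087, 0.005]
force: [0.1, -0.3, -1.6]
gripper_width: 0.0488
grip_force: 27.0
t 26.55 p [ 0.4997 -0.3396  0.0446] yhead 96.69 z [ 0.021 -0.173 -0.985] F [ 0.1 -0.3 -1.6] w 0.0488 g 27.0
n 402 fwd [0.2246 0.2899] left [0.0154 0.0507]
0.223 z 0.0423 left 0.0331
0.235 z 0.0387 left 0.0336
0.247 z 0.0466 left 0.0335
0.259 z 0.0463 left 0.0328
0.271 z 0.044 left 0.0331
0.283 z 0.0426 left 0.0324
block mid world [ 0.4355 -0.0737  0.0523]
tray corners px depth [[[0.404, -0.099, -0.001]]]
```

```bash
python3 -m creep '[[0,0.0018,0.01,0,0,0,0.14],[0,0.0018,0.01,0,0,0,0.14],[0,0,0,0,0,0,0.14],[0,0,0,0,0,0,0.14]]' 26; python3 -m creep '[[0,0.0008,0.004,0,0,0,0.14],[0,0,0,0,0,0,0.14],[0,0,0,0,0,0,0.14]]' 26;  python3 -m creep '[[0,0.0008,0.004,0,0,0,0.14],[0,0,0,0,0,0,0.14],[0,0,0,0,0,0,0.14]]' 26
```

```text
time: 27.1
eef_pos: [0.4996, -0.3394, 0.0393]
eef_rot: [-0.058, 0.994, -0.087, 0.005]
force: [0.0, 0.5, -3.0]
gripper_width: 0.0486
grip_force: 27.0
time: 27.48
eef_pos: [0.4996, -0.3394, 0.0383]
eef_rot: [-0.058, 0.994, -0.087, 0.005]
force: [-0.9, 0.2, -2.8]
gripper_width: 0.0489
grip_force: 27.0
time: 27.85
eef_pos: [0.4996, -0.3394, 0.0373]
eef_rot: [-0.058, 0.994, -0.087, 0.005]
force: [-0.2, -0.8, -1.4]
gripper_width: 0.0485
grip_force: 27.1
```

```bash
python3 -m creep '[[0,0.0008,0.004,0,0,0,0.14],[0,0,0,0,0,0,0.14],[0,0,0,0,0,0,0.14]]' 26;  python3 -m creep '[[0,0.0008,0.004,0,0,0,0.14],[0,0,0,0,0,0,0.14],[0,0,0,0,0,0,0.14]]' 26; python3 ck.py
```

```text
time: 28.22
eef_pos: [0.4996, -0.3395, 0.0363]
eef_rot: [-0.058, 0.994, -0.087, 0.005]
force: [0.3, -1.6, -1.2]
gripper_width: 0.0486
grip_force: 27.7
time: 28.6
eef_pos: [0.4995, -0.3393, 0.0352]
eef_rot: [-0.058, 0.994, -0.087, 0.005]
force: [-0.2, -0.9, -0.4]
gripper_width: 0.0487
grip_force: 27.5
t 28.6 p [ 0.4995 -0.3393  0.0352] yhead 96.69 z [ 0.02  -0.173 -0.985] F [-0.2 -0.9 -0.4] w 0.0487 g 27.5
n 399 fwd [0.2253 0.2899] left [0.0155 0.0507]
0.223 z 0.0338 left 0.0343
0.235 z 0.0311 left 0.0332
0.247 z 0.0386 left 0.0338
0.259 z 0.0391 left 0.033
0.271 z 0.0371 left 0.0333
0.283 z 0.0351 left 0.0324
block mid world [ 0.4351 -0.0737  0.0415]
tray corners px depth [[[0.404, -0.099, 0.003]]]
```

The front edge has touched the tray floor. Open the jaws slowly.

```bash
python3 -m creep '[[0,0.001,0,0,0,0,0.15],[0,0.001,0,0,0,0,0.16],[0,0.001,0,0,0,0,0.17],[0,0.001,0,0,0,0,0.18],[0,0.001,0,0,0,0,0.19],[0,0.001,0,0,0,0,0.20],[0,0.001,0,0,0,0,0.21],[0,0.001,0,0,0,0,0.22],[0,0.002,0,0,0,0,0.24],[0,0.002,0,0,0,0,0.26],[0,0.002,0,0,0,0,0.28],[0,0,0,0,0,0,0.30],[0,0,0,0,0,0,0.32],[0,0,0,0,0,0,0.336],[0,0,0,0,0,0,0.336]]' 20; python3 ck.py
```

```text
time: 30.52
eef_pos: [0.4992, -0.336, 0.0346]
eef_rot: [-0.058, 0.994, -0.087, 0.005]
force: [0.1, -1.0, -1.8]
gripper_width: 0.0571
grip_force: 9.3
t 30.52 p [ 0.4992 -0.336   0.0346] yhead 96.69 z [ 0.02  -0.173 -0.985] F [ 0.1 -1.  -1.8] w 0.0571 g 9.3
n 370 fwd [0.2195 0.2823] left [0.0155 0.051 ]
0.218 z 0.0245 left 0.0337
0.23 z 0.0244 left 0.0338
0.242 z 0.035 left 0.034
0.254 z 0.0356 left 0.0331
0.266 z 0.0348 left 0.0337
0.278 z 0.0353 left 0.0326
block mid world [ 0.4354 -0.0778  0.0352]
tray corners px depth [[[0.404, -0.099, 0.004]]]
```

```bash
python3 -m creep '[[0,-0.02,0,0,0,0,0.336],[0,-0.04,0,0,0,0,0.336],[0,-0.05,0,0,0,0,0.336],[0,-0.05,0,0,0,0,0.336],[0,-0.04,-0.03,0,0,0,0.336],[0,0,-0.08,0,0,0,0.336],[0,0,-0.08,0,0,0,0.336],[0,0,-0.04,-0.008,0,0,0.336],[0,0,0,-0.01,0,0,0.336],[0,0,0,-0.0098,0,0,0.336],[0,0,0,0,0,0.015,0.336],[0,0,0,0,0,0.022,0.336],[0,0,0,0,0,0.022,0.336],[0,0,0,0,0,0.022,0.336],[0,0,0,0,0,0.016,0.336],[0,0,0,0,0,0.005,0.336],[0,0,0,0,0,0,0.336],[0,0,0,0,0,0,0.336]]' 20; python3 ck.py; python3 -c "
from h import *
go([.57,-.33,.03])"
```

```text
time: 32.83
eef_pos: [0.5037, -0.375, 0.1]
eef_rot: [0.258, 0.966, -0.0, 0.0]
force: [-0.3, 1.4, -1.6]
gripper_width: 0.0572
grip_force: 9.4
t 32.83 p [ 0.5037 -0.375   0.1   ] yhead 60.05 z [ 0. -0. -1.] F [-0.3  1.4 -1.6] w 0.0572 g 9.4
n 352 fwd [0.188  0.2457] left [0.1819 0.228 ]
0.186 z 0.0243 left 0.1849
0.198 z 0.0324 left 0.2001
0.21 z 0.0351 left 0.2065
0.222 z 0.0352 left 0.2093
0.234 z 0.0347 left 0.2066
0.246 z 0.0357 left 0.2044
0.258 z 1.1558 left 0.1773
block mid world [ 0.4394 -0.0691  0.0429]
tray corners px depth [[[0.404, -0.099, 0.003]]]
t 32.88 p [ 0.5037 -0.375   0.1   ] yhead 60.03 z [-0. -0. -1.] F [ 1.2 -0.5 -1.6] w 0.0574 g 9.4
tool shift mm [-35.   72.1  70. ] scaled/row [-0.1399  0.2882  0.2798]
```

```bash
python3 -m creep '[[-0.02,0.04,0.02,0,0,0,0.336],[-0.03,0.06,0.05,0,0,0,0.336],[-0.03,0.06,0.06,0,0,0,0.336],[-0.03,0.06,0.06,0,0,0,0.336],[-0.02,0.04,0.05,0,0,0,0.336],[-0.01,0.028,0.04,0,0,0,0.336],[0,0,0.06,0,0,0,0.336],[0,0,0.06,0,0,0,0.336],[0,0,0.04,0,0,0,0.336],[0,0,0.02,0,0,0,0.336],[0,0,0,0,0,0,0.336],[0,0,0,0,0,0,0.336]]' 20; python3 - <<'E'
from h import *
s,M,p=st();u=M[:2,1];L=np.array([-u[1],u[0]])
f=env.grab_frame('top');ys,xs=np.mgrid[130:280,320:480];uv=np.c_[xs.ravel(),ys.ravel()];P=bydepth(f,uv);d=P[:,:2]-p[:2];a=d@u;b=d@L
for n,k,h in (('shaft',(a>.11)&(a<.165)&(abs(b-.035)<.003),.016),('head',(a>.18)&(a<.193)&(abs(b-.035)<.01),.02),('housing',(a>.02)&(a<.045)&(abs(b-.036)<.008),.026)):
    print(n,k.sum(),'underside',(np.median(P[k,2])-h).round(4))
E
```

```text
time: 34.38
eef_pos: [0.5703, -0.3303, -0.0146]
eef_rot: [0.259, 0.966, -0.0, 0.0]
force: [-0.2, 0.0, -1.2]
gripper_width: 0.0569
grip_force: 9.4
t 34.38 p [ 0.5703 -0.3303 -0.0146] yhead 59.97 z [ 0.001 -0.001 -1.   ] F [-0.2  0.  -1.2] w 0.0569 g 9.4
shaft 68 underside 0.0052
head 54 underside 0.0063
housing 140 underside 0.0083
```

```bash
python3 -m creep '[[0,0,0.008,0,0,0,0.336],[0,0,0.006,0,0,0,0.336],[0,0,0,0,0,0,0.336],[0,0,0,0,0,0,0.336]]' 20;  python3 -m creep '[[0,0,0.004,0,0,0,0.336],[0,0,0,0,0,0,0.336],[0,0,0,0,0,0,0.336]]' 20; python3 -m creep '[[0,0,0.003,0,0,0,0.336],[0,0,0,0,0,0,0.336],[0,0,0,0,0,0,0.336]]' 20
```

```text
time: 34.92
eef_pos: [0.5701, -0.3301, -0.0186]
eef_rot: [0.259, 0.966, -0.0, 0.0]
force: [0.0, -0.5, -1.7]
gripper_width: 0.0569
grip_force: 9.4
time: 35.3
eef_pos: [0.57, -0.3301, -0.0196]
eef_rot: [0.259, 0.966, 0.0, -0.0]
force: [0.8, -0.2, -1.8]
gripper_width: 0.0572
grip_force: 9.4
time: 35.67
eef_pos: [0.5701, -0.3301, -0.0203]
eef_rot: [0.259, 0.966, -0.0, 0.0]
force: [0.3, -0.6, -2.4]
gripper_width: 0.057
grip_force: 9.4
```

```bash
python3 -m creep '[[0,0,0.003,0,0,0,0.336],[0,0,0,0,0,0,0.336],[0,0,0,0,0,0,0.336]]' 20;  python3 -m creep '[[0,0,0.003,0,0,0,0.336],[0,0,0,0,0,0,0.336],[0,0,0,0,0,0,0.336]]' 20
```

```text
time: 36.05
eef_pos: [0.5702, -0.3301, -0.0206]
eef_rot: [0.259, 0.966, -0.0, 0.0]
force: [-2.0, 0.2, 5.7]
gripper_width: 0.0571
grip_force: 12.6
time: 36.42
eef_pos: [0.5702, -0.3302, -0.0206]
eef_rot: [0.259, 0.966, -0.0, 0.0]
force: [-4.3, 2.1, 12.1]
gripper_width: 0.0572
grip_force: 14.8
```

On the table. Open slowly and go straight up.

```bash
python3 -m creep '[[0,0,-0.004,0,0,0,0.36],[0,0,0,0,0,0,0.4],[0,0,0,0,0,0,0.45],[0,0,0,0,0,0,0.5],[0,0,0,0,0,0,0.6],[0,0,0,0,0,0,0.8],[0,0,0,0,0,0,1],[0,0,0,0,0,0,1],[0,0,0,0,0,0,1],[0,0,-0.03,0,0,0,1],[0,0,-0.08,0,0,0,1],[0,0,-0.16,0,0,0,1],[0,0,-0.2,0,0,0,1],[0,0,-0.2,0,0,0,1],[0,0,-0.1,0,0,0,1],[0,-0.1,0,0,0,0,1],[0,-0.2,0,0,0,0,1],[0,-0.2,0,0,0,0,1],[0,-0.1,0,0,0,0,1],[0,0,0,0,0,0,1]]' 20; python3 - <<'E'
from h import *
st();A=[]
f=env.grab_frame('top');cv2.imwrite('pics/final.png',f['color'])
P=bydepth
for u in [(200,250),(240,240),(230,195)]:print('deck',bydepth(f,[u]).round(4))
E
```

```text
time: 38.92
eef_pos: [0.4941, -0.4613, 0.1717]
eef_rot: [0.26, 0.966, 0.0, 0.0]
force: [0.1, 0.2, -0.5]
gripper_width: 0.0853
grip_force: 0.0
t 38.92 p [ 0.4941 -0.4613  0.1717] yhead 59.83 z [ 0.  0. -1.] F [ 0.1  0.2 -0.5] w 0.0853 g 0.0
deck [[0.5124 0.2046 0.0485]]
deck [[0.5339 0.1186 0.0512]]
deck [[0.6311 0.142  0.0472]]
```

View pics/final.png

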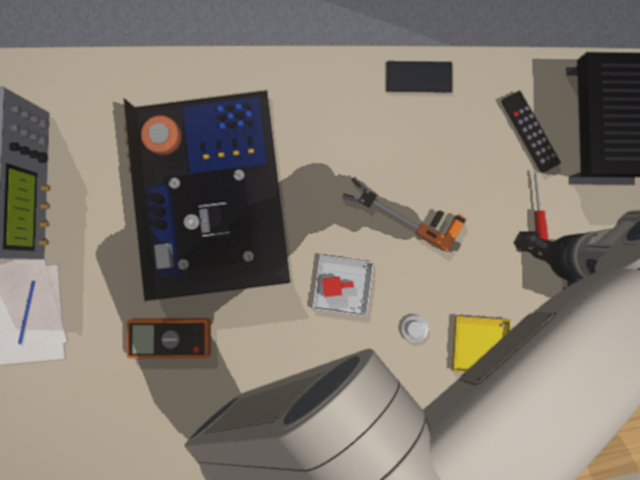

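The chock lies flat in the aluminium tray (332,286) and the reacher lies on the bare table (410,215). The deck window is clear of red (213,220), and the multimeter (168,338) and puck (414,328) are where they were.

```bash
python3 -c "
from workcell import env
print(env.close_job())"
```

```text
the job is handed in; nothing more can be done
None
```

I handed the job in after about 39 s: the chock was drawn out with the reacher and lies flat in the aluminium tray, the deck reads a few millimetres lower, and the reacher lies on the bare table with the multimeter and disc clamp unmoved; the one close call was the grip creeping up during the pull to an estimated 11.5 N per jaw, just under the 12 N crush limit, before I eased it.

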